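# Stand a framed glass plate on the sprung light panel

## Robot

A 6-joint arm with a two-finger parallel gripper is mounted at the origin on the work surface. World frame = base frame: x ahead of the robot, y to its left, z up, the work surface at z = 0. Lengths are in mm, angles in rad, forces in N, time in s.
With the tool pointing down it reaches from about 200 to 875 mm from the base axis. Payload 3.4 kg.
Tool frame: the origin (TCP) lies midway between the tips of the shut fingers; the grasp point (between the pads) lies tcp_to_grasp behind it (tcp_to_grasp is the distance from the TCP to the grasp point, in mm); z points along the fingers, y is the line along which they close (so a half turn about z gives the same grasp; the last joint's range is limited). The gripper opens to 94 mm and grips with 3 to 60 N. Pads are 16 mm wide; open, the fingers measure 119 mm over their backs; the gripper's body (75 mm by 177 mm) begins 78 mm behind the grasp point.
Start: joints at [-1.406, 0.276, 1.505, -0, 1.361, -0.121], TCP at [162.106, -551.713, 205.493] pointing down, gripper open.
Joint ranges: [-2.89, 2.89], [-0.75, 2.08], [0.22, 2.7], [-1.18, 4.32], [0.11, 2.71], [-2.7, 2.7]. Speed limits (rad/s): [2.57, 2.57, 3.14, 3.14, 3.14, 3.14].

## Interface

Orientations are given as a rotation vector (axis times angle).
In Python, from cell import read_state, grab_frame, finish_job, tcp_to_grasp gives the robot as it stands.
- The arm moves only by the shell command python3 -m crank 'ROWS'. ROWS is JSON, a list that holds one entry, the list of rows, each a list of 5 numbers: the shift along the tool's x, y, z in m, then the turn about the tool's z in rad, then the opening, from 0 (shut) to 1 (fully open). In form: [[[tx, ty, tz, spin, gripper], ...]]. A call has 1 to 5 rows; each row shifts and turns the commanded pose from where the row before left it, along the tool's axes as they then stand; what a row does not reach is not made up. A row lasts 1/8 s, in which the tool goes at most 62.5 mm and 10.7 degrees, less where a joint would pass 70% of its speed; a pose out of reach is approached as far as the arm can. A call is refused whole if a number of a shift passes 0.0625 or a number of a turn 0.188, either way. A call with a gripper value outside its range is refused whole. The fingers move at their own pace and stop on an object; the grip force is fixed at half the most. Time passes only in rows, so rows that do not move let the fingers close. It gives the time, the measured TCP pose, the force, the opening and the grip force at its end, in the units of the state.
- read_state(): the state, without advancing time (a new reading comes with each control period).
- grab_frame(name): name is "scene" or "top"; returns a dict with "image" (400x640x3 uint8, red, green, blue), "depth" (400x640 float32, mm along the optical axis (not along the pixel's ray), 0 where there is no reading), "fx", "fy", "cx", "cy" (pixels), "eye" and "attitude" of the camera in the world. Camera axes: x right, y up, looking along -z (the intrinsics and any distortion apply to the point x, -y, -z); pixel columns grow to the right and rows downward; lengths in mm; the calibration is good to about 2 mm. A picture is of the moment at which its call begins.
- finish_job(): hands the job in; it is judged then, once.
The state is a dict: "clock": time; "joint_pos": joint angles; "qvel": joint speeds; "joint_efforts": joint torques, N m; "ee_pos": TCP position; "tcp_rot": TCP orientation; "contact_force": force on the tool from outside, world axes, zero at the start; "torque": the same for the moment, N m; "width": finger opening in mm; "grasp_force": force on a finger pad.
Only numpy, scipy, OpenCV 4.12 (cv2) and the standard library are available. Lean on these libraries where they do the work, as an engineer would, in place of code of your own. Each camera call takes 0.05 s, during which the arm holds its last target. There are 200 camera calls.

## Task

Take the tall, narrow framed glass plate (not the wide one) out of the leaning rack with a light grip and stand it on the sprung ledge of the light panel, leaning back on the panel's face and still clear of the side stop. Then slide it along the ledge until it meets the sprung side stop and pushes it in by a few millimetres, and let go: it must stay standing there, against the stop. The glass is fragile, so squeeze, lower and push it gently, without driving either spring near the end of its travel, and leave everything else where it is.

Things in the scene. Friction and masses are not known exactly. Their poses are not given: they have to be found in the camera images.
- plate_c (a point): Centre of the tall plate: amber glass in a plain aluminium frame, 8 mm thick (x), 90 mm wide (y), 125 mm tall (z), 0.13-0.24 kg, a 24 mm metal margin along its top edge to grip. It leans 30 deg from vertical in either bay of the rack, top towards the robot; x points out of the rack's face, z up the slope. It cracks if squeezed by more than about 55 N a finger (110 N in sum).
- wide_plate_c (a point): Centre of the other plate, same make, 8 mm thick (x), 122 mm wide (y), 100 mm tall (z), leaning in the rack's other bay; leave it there.
- rack: Fixed wooden rack, two bays, 290 mm wide (y), on the robot's left or right; origin mid-underside, x away from the robot, z up. Its face looks to +x, leaning 30 deg, top to -x. Ledge and face meet in the line (0, y, 45 mm); ledge 26 mm deep, square to the face; the face rises 55 mm up the slope, the plates' tops stand free above it. Bay centres y = +-72 mm; divider 30 mm high at y = 0.
- easel: Fixed light panel (white face, black back), foot 150 x 250 mm; origin mid-underside, x away from the robot, z up. Its face looks to +x, leaning 30 deg, top to -x. Face and unloaded ledge meet in the line (0, y, 45 mm); ledge 26 mm deep, square to the face, y = -103 to +87 mm. The face is 210 mm wide and rises 65 mm up the slope above the ledge. Side stop at the +y end.
- ledge (a joint): Sprung aluminium ledge of the light panel: 0 unloaded, grows to 0.015 m as it is pressed down along the slope of the face. Starts to move at 1.2 N, then 600 N/m. A plate pressed hard on ledge or face drags when slid and turns in the fingers.
- stop (a joint): Sprung side stop, a pale grey plastic pad above the ledge, 10 to 28 mm up the slope from it: 0 when free, with its pad's face at y = +75 mm of the easel; grows to 0.014 m as it is pushed to the easel's +y. Starts to move at 0.35 N, then 350 N/m. When the plate is let go the spring may push it back a little.
- loupe: Black magnifying loupe, 50 mm tall, 48 mm wide, standing on the table; leave it.
- lens: Dark camera lens, 62 mm tall, 68 mm wide, standing on the table; leave it.
- cleaner: White cleaner bottle, 80 mm tall, 40 mm wide, standing on the table; leave it.
- ledge_corner (a point): Point of the sprung ledge on the line where ledge surface and face meet, at the easel's y = 0. Its x points out of the leaning face, y along the ledge, z up the slope.
Mind the look-alikes: they are no part of the job. Leave any blue or yellow look-alike of the part that bears plate_c alone.

How it is judged (in metres and radians):
On the way, in this order (a step that is already met when the one before it is completed fails the run):
1. the tall plate stands on the panel's ledge, still clear of the side stop (contact force between plate and ledge above 0.3 N and value of joint stop below 0.001 m), for 0.1 s.
2. slid along the ledge, it pushes the side stop in by 1.5 mm or more (contact force between plate and ledge above 0.2 N and contact force between plate and stop above 0.2 N and value of joint stop above 0.0015 m), for 0.1 s.
At the end, for the whole second after the job is handed in: The tall plate stands still on its short edge on the sprung ledge, leaning on the face (within 7 deg, centre within 13 mm of it), its edge against the side stop (at most 2.5 mm short of the free stop's face); the stop pushed in by less than 10 mm, the ledge sunk by less than 8 mm (value of joint stop below 0.01 m and value of joint ledge below 0.008 m and contact force between plate and ledge above 0.3 N and z of plate_c in the frame of ledge_corner between 0.055 and 0.068 m and x of plate_c in the frame of ledge_corner between 0 and 0.013 m and angle between the z axis of plate_c and the z axis of ledge_corner, either way round below 0.12 rad and angle between the x axis of plate_c and the x axis of ledge_corner, either way round below 0.12 rad and linear speed of plate below 0.01 m/s and y of plate_c in the frame of ledge_corner above 0.0275 m); the robot touches nothing.
It fails at once if the plate is squeezed with more than 110 N by the fingers together (contact force between plate and the fingers above 110 N).
It fails at once if the ledge is driven more than 13 of its 15 mm down (pressed or dropped on) (value of joint ledge above 0.013 m).
It fails at once if the side stop is driven more than 12 of its 14 mm in (value of joint stop above 0.012 m).
It fails at once if the wide plate is moved more than 15 mm (distance of wide_plate_c from where it was at the start of the episode above 0.015 m).
It fails at once if a bystander is moved more than 20 mm (distance of any of loupe, lens, cleaner from where it was at the start of the episode above 0.02 m).
It also fails if it takes over 59 s, if anything falls off the work surface, if the arm or the gripper's body presses on something with over 40 N, if the wrist force passes 120 N, or if a joint passes its speed limit or range.

## Working session

There is one attempt and no reset: what is moved stays moved. The work goes in short steps, Python scripts to look and compute and a shell command to move; the robot and the scene stay as the last step left them, time stands still between calls to the robot, and variables do not carry over. Pictures are saved under pics/ and viewed, at most 11 in all, crops included, and the job is handed in when it is done.

```bash
ls; mkdir -p pics
python3 - <<'E'
from cell import *
import cv2,numpy as np
print(read_state(),tcp_to_grasp)
for n in("scene","top"):
    f=grab_frame(n);cv2.imwrite(f"pics/{n}0.png",f["image"][:,:,::-1]);np.savez(f"pics/{n}0.npz",**f)
    print(n,f["fx"],f["fy"],f["cx"],f["cy"],f["eye"],f["attitude"],[k for k in f])
E
```

```text
pics
{'clock': 0.0, 'joint_pos': array([-1.40598071e+00,  2.76559679e-01,  1.50606768e+00, -2.20700948e-05,
        1.36066074e+00, -1.20989957e-01]), 'qvel': array([-0.00049662, -0.00045815, -0.00146561,  0.00212818,  0.00158237,
        0.00085063]), 'joint_efforts': array([-8.38301639e-04, -4.04591167e+01, -2.37232018e+01,  6.97714160e-02,
        3.44064133e-02, -1.28730494e-04]), 'ee_pos': array([ 162.01479602, -551.15163031,  204.65093846]), 'tcp_rot': array([-3.10789132e+00, -4.47181768e-01,  9.21945309e-05]), 'contact_force': array([ 0.11798828, -0.42751354, -0.49361531]), 'torque': array([0.01817882, 0.00526709, 0.02755111]), 'grasp_force': 0.0, 'width': 94.05996538109561} 18.8
scene 404.6891227221157 404.6891227221157 324.70362961147845 206.36066671070824 [1388.48728037  305.70105537  922.26604476] [0.55038345 0.74826882 1.75217256] ['image', 'depth', 'fx', 'fy', 'cx', 'cy', 'eye', 'attitude']
top 513.7519502883054 513.7519502883054 312.30239851811956 198.99862268777323 [ 423.50634926   54.80401795 1411.31987579] [ 0.07914785 -0.10521903 -1.58577731] ['image', 'depth', 'fx', 'fy', 'cx', 'cy', 'eye', 'attitude']
```

View pics/scene0.png

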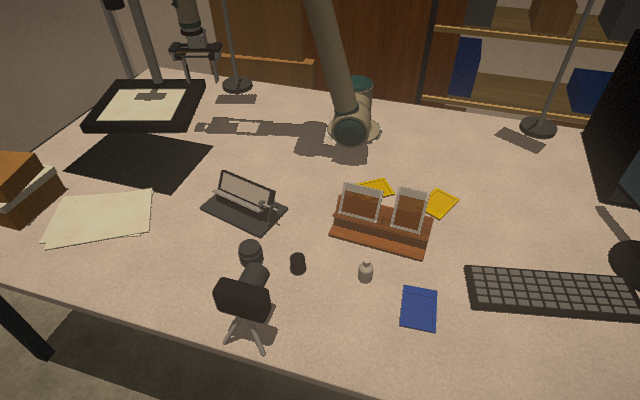

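View pics/top0.png

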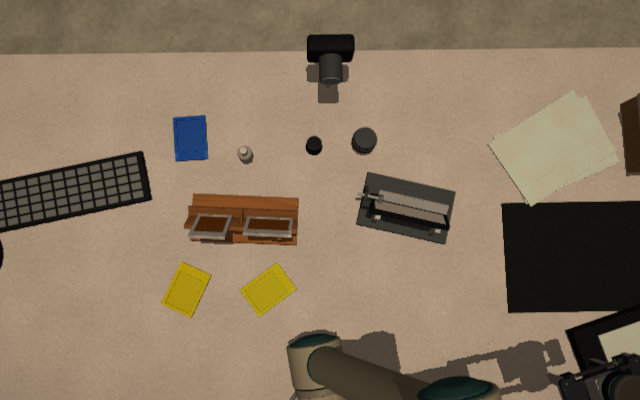

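The scene view shows the rack at (380,225), with the wide plate at (362,203) and the tall one at (410,210). The light panel is at (245,205). In the top view the tall plate is at (210,226), the wide plate at (268,226) and the easel at (406,208), with its stop end near (368,198). The things that could be mistaken for the tall plate are the wide plate at (268,226), the yellow sheets at (187,290) and (268,290), and the blue one at (190,138). I choose the framed amber plate that is taller than wide, at (210,226) in the top view.

```bash
cat > h.py <<'E'
import numpy as np,cv2
from scipy.spatial.transform import Rotation as R
def cloud(f):
    d=f["depth"].astype(float);v,u=np.mgrid[:d.shape[0],:d.shape[1]]
    p=np.stack([(u-f["cx"])/f["fx"]*d,-(v-f["cy"])/f["fy"]*d,-d],-1)
    return p@R.from_rotvec(f["attitude"]).as_matrix().T+f["eye"]
def load(n): return dict(np.load(f"pics/{n}.npz"))
E
python3 - <<'E'
from h import *
t=load("top0");s=load("scene0")
c=lambda im,x,y,w,h,k:cv2.resize(im[y:y+h,x:x+w,::-1],(w*k,h*k),interpolation=cv2.INTER_CUBIC)
a=np.vstack([np.hstack([c(t["image"],175,180,133,75,3),c(t["image"],345,160,120,90,3)[:225]]),
 np.hstack([c(s["image"],320,170,133,93,3),c(s["image"],190,155,120,93,3)])])
cv2.imwrite("pics/crop.png",a)
for n,f,px in(("top",t,[(210,226),(268,226),(187,290),(190,138),(245,155),(314,145),(364,139),(400,300),(240,235)]),("scene",s,[(410,210),(362,203)])):
    P=cloud(f)
    for u,v in px: print(n,u,v,P[v,u].round(),f["depth"][v,u])
P=cloud(t)
# height maps
for nm,(x0,x1,y0,y1) in dict(easel=(350,460,165,245),rack=(180,302,188,248)).items():
    print(nm)
    for v in range(y0,y1,5): print(v,*[("%d"%P[v,u,2]) for u in range(x0,x1,6)])
E
```

```text
top 210 226 [512. 292. 105.] 1303.0306
top 268 226 [510. 146.  95.] 1315.6107
top 187 290 [348. 371.   8.] 1379.3646
top 190 138 [765. 367.   7.] 1428.3993
top 245 155 [704. 209.  57.] 1374.7994
top 314 145 [730.  24.  51.] 1386.9884
top 364 139 [ 742. -111.   61.] 1381.4352
top 400 300 [ 310. -203.    0.] 1392.7076
top 240 235 [493. 228.  13.] 1393.0944
scene 410 210 [515. 295. 102.] 1172.5526
scene 362 203 [513. 153.  89.] 1213.1484
easel
165 4 -2 -2 1 -3 0 1 -4 2 -1 0 -2 0 -4 -6 -1 3 0 -5
170 6 -5 3 -1 -3 3 0 3 -2 0 -3 2 0 0 1 2 0 -1 -4
175 2 0 0 4 1411 11 9 0 -1 4 0 -1 2 -1 0 2 -5 0 -1
180 -7 3 4 9 10 12 10 9 10 9 0 -3 0 0 -1 -2 -6 0 -2
185 0 -1 -5 2 15 10 12 10 13 13 9 16 11 11 -3 -5 4 -5 -1
190 -3 -5 -1 15 14 55 54 7 9 13 12 11 8 6 12 11 14 8 -3
195 -1 4 68 71 64 79 51 60 55 55 11 8 9 9 11 14 10 6 0
200 -2 -1 43 66 50 76 41 44 45 52 55 52 54 61 17 14 10 7 2
205 -8 4 9 60 88 78 73 66 54 46 44 46 57 47 56 53 55 13 -2
210 0 -1 9 11 95 97 99 97 85 75 66 61 54 43 44 50 49 -3 0
215 -1 0 13 8 61 78 95 1411 100 105 97 94 82 74 66 56 50 0 0
220 -2 0 13 11 20 7 11 13 14 14 93 89 98 100 9
[... 311 characters left out ...]
 3 -1 0 2 -1 0 -1 1 -1 0 0 0 -1 0 -2 0
198 -2 4 -6 14 10 8 10 10 7 14 7 16 9 12 11 9 12 12 10 9 -1
203 -2 -2 7 8 5 15 13 8 13 11 5 9 13 7 11 12 7 13 12 12 1
208 0 3 55 59 52 55 56 59 59 57 56 54 56 48 52 12 15 9 11 11 3
213 -2 0 48 47 50 49 45 48 55 46 51 52 53 55 52 55 50 50 51 50 1411
218 3 -1 62 78 72 70 68 61 69 52 53 44 58 53 53 55 50 56 59 48 0
223 0 87 84 99 93 92 93 92 97 75 73 87 84 84 80 82 79 77 77 62 1
228 -1 0 126 120 121 116 123 116 105 92 92 114 115 106 111 104 106 102 96 86 3
233 -3 3 150 146 149 147 143 141 7 14 16 131 131 140 134 132 132 130 134 14 -3
238 5 -3 12 2 6 15 155 154 10 12 17 11 10 11 9 12 80 38 11 14 -2
243 -4 -3 1 0 3 4 -1 -1 0 -1 -5 -3 -1 -1 2 12 10 5 11 10 -4
```

View pics/crop.png

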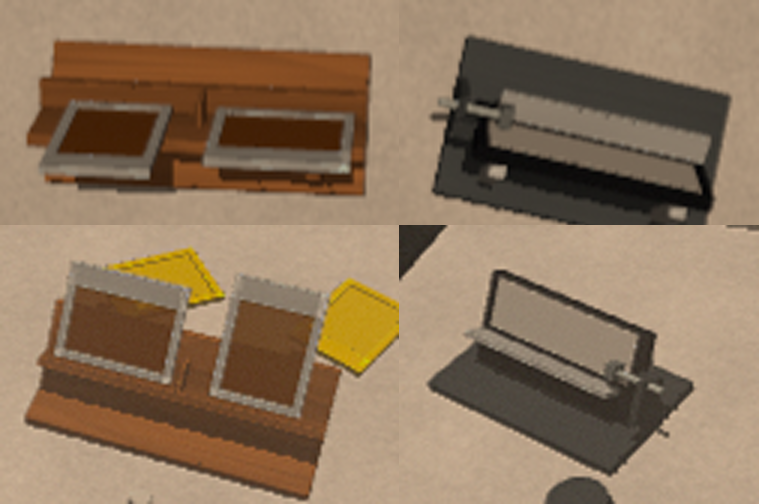

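The crops confirm the tall plate: its frame is higher than it is wide, and it stands in the left (+y) bay. I'll enlarge further to read the corners.

Run:
```python
from h import *
t=load("top0");s=load("scene0")
def c(im,x,y,w,h,k):
    o=cv2.resize(im[y:y+h,x:x+w,::-1],(w*k,h*k),interpolation=cv2.INTER_CUBIC);o=cv2.convertScaleAbs(o,alpha=1.5)
    for i in range(0,w,5): cv2.line(o,(i*k,0),(i*k,8 if (x+i)%10 else 16),(0,255,0),1)
    for i in range(0,h,5): cv2.line(o,(0,i*k),(8 if (y+i)%10 else 16,i*k),(0,255,0),1)
    return o
cv2.imwrite("pics/c1.png",np.hstack([c(t["image"],180,200,50,50,8),c(s["image"],385,180,50,60,8)[:400]]))
cv2.imwrite("pics/c2.png",np.vstack([c(t["image"],352,168,100,50,6)[:300],c(s["image"],195,165,100,50,6)]))
```

```text
(no output)
```

View pics/c1.png

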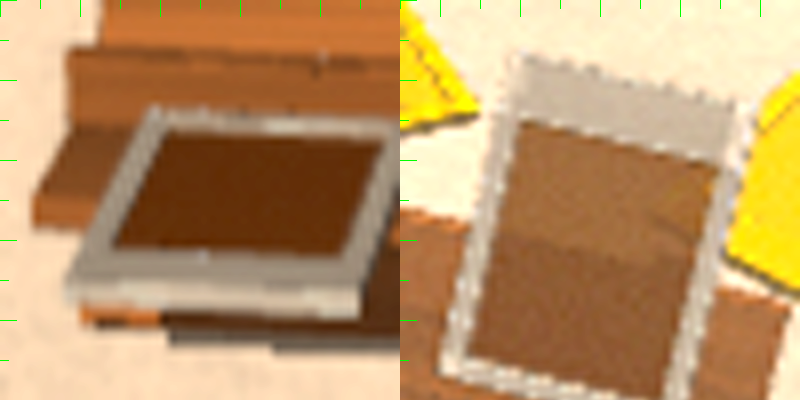

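View pics/c2.png

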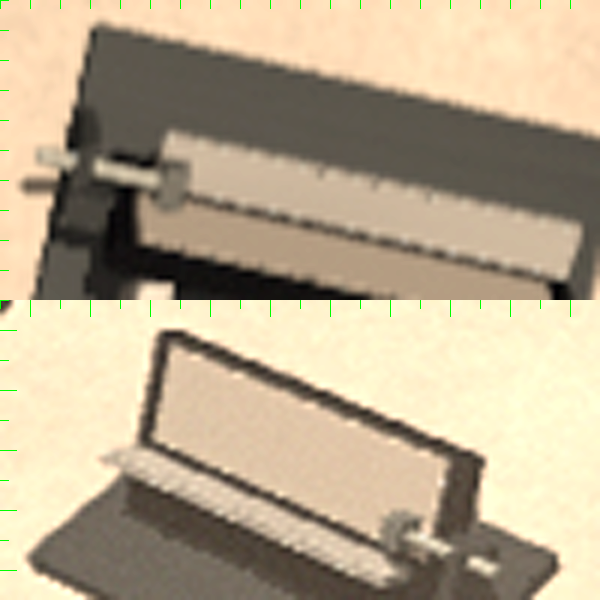

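```bash
cat > fit.py <<'E'
from h import *
from scipy.optimize import least_squares
t=load("top0");s=load("scene0")
def proj(f,p):
    q=R.from_rotvec(f["attitude"]).inv().apply(np.atleast_2d(p)-f["eye"])
    return np.stack([f["cx"]+f["fx"]*q[:,0]/-q[:,2],f["cy"]-f["fy"]*q[:,1]/-q[:,2]],1)
c,sn=np.cos(np.pi/6),.5
def slope(a,y,b): return np.array([a*c-b*sn,y,45+a*sn+b*c])   # a out of face, b up slope
def fit(obs,x0):
    L=np.array([o[1] for o in obs]);
    def W(x): return R.from_euler('z',x[2]).apply(L)+[x[0],x[1],0]
    def r(x):
        w=W(x);return np.concatenate([proj(o[0],w[i])[0]-o[2] for i,o in enumerate(obs)])
    k=least_squares(r,x0,loss='soft_l1');print(k.x.round(4));print(k.fun.reshape(-1,2).round(1).tolist());return k.x
def px(x,y,k,ox,oy): return np.array([(x+.5)/k-.5+ox,(y+.5)/k-.5+oy])
A=lambda x,y:px(x,y,8,180,200); B=lambda x,y:px(x-400,y,8,385,180)
C=lambda x,y:px(x,y,6,352,168); D=lambda x,y:px(x,y-300,6,195,165)
if __name__=="__main__":
    # plate frame: y about plate centre
    plate=[(t,slope(8,45,125),A(70,282)),(t,slope(8,-45,125),A(360,288)),(t,slope(0,45,125),A(70,302)),(t,slope(0,-45,125),A(358,316)),(t,slope(8,45,0),A(150,108)),
     (s,slope(8,-45,125),B(513,58)),(s,slope(8,45,125),B(738,103)),(s,slope(8,-45,0),B(442,374))]
    p=fit(plate,[540,290,0])
    foot=[(t,(75,125,10),C(95,25)),(t,(75,-125,10),np.array([455,190.3])),(t,(-75,125,10),np.array([357,226.])),
      (s,(75,125,10),None)]
    e=[(t,slope(26,87,0),C(165,130)),(t,slope(26,-103,0),C(583,222)),(s,slope(26,-103,0),D(103,458)),(s,slope(26,87,0),D(396,585)),
       (t,(75,125,10),C(95,25)),(t,(75,-125,10),np.array([455,190.3])),(t,(-75,125,10),np.array([357,226.]))]
    e=fit(e,[560,-200,0])
    for n,x,y,b in(("plate grip",p,0,92),("easel step1",e,10,92),("easel end",e,33,92)):
        q=R.from_euler('z',x[2]).apply(slope(4,y,b))+[x[0],x[1],0]
        print(n,q.round(1),"tcp",(q-[0,0,18.8]).round(1))
    for f in(t,):  # depth check of planes
        P=cloud(f)
        for n,x,(u0,u1,v0,v1) in(("plate",p,(196,224,217,230)),("easel",e,(380,440,205,222))):
            Q=R.from_euler('z',-x[2]).apply(P[v0:v1,u0:u1].reshape(-1,3)-[x[0],x[1],0])
            a=(Q-[0,0,45])@[c,0,sn];b=(Q-[0,0,45])@[-sn,0,c];m=(b>20)&(b<110)&(abs(a)<20)
            print(n,"a median",np.median(a[m]),m.sum())
E
python3 fit.py
```

```text
[ 5.419358e+02  2.895863e+02 -4.430000e-02]
[[-0.6, -0.1], [0.2, 0.2], [-0.4, 0.3], [0.6, -0.4], [-0.2, 0.0], [-0.9, -1.0], [2.4, 0.3], [-1.0, 0.2]]
[ 5.616279e+02 -2.268003e+02 -2.186000e-01]
[[-0.2, 1.2], [0.2, 0.2], [-0.5, -1.1], [-1.5, -2.0], [-1.0, -0.1], [0.1, -0.6], [-0.9, -1.3]]
plate grip [499.4 291.5 126.7] tcp [499.4 291.5 107.9]
easel step1 [ 522.3 -207.8  126.7] tcp [ 522.3 -207.8  107.9]
easel end [ 527.3 -185.4  126.7] tcp [ 527.3 -185.4  107.9]
plate a median 6.04551901844098 342
easel a median -0.7761855452420363 641
```

```bash
python3 -m crank '[[[0,0,-0.03,0.165,1],[0,0,-0.03,0.165,1],[0.0187,-0.0536,0,0,1],[0.0187,-0.0536,0,0,1],[0.0187,-0.0536,0,0,1]]]'
python3 -m crank '[[[0.0187,-0.0536,0,0,1],[0.0187,-0.0536,0,0,1],[0.0187,-0.0536,0,0,1],[0.0187,-0.0536,0,0,1],[0.0187,-0.0536,0,0,1]]]'
python3 -m crank '[[[0.0187,-0.0536,0,0,1],[0.0187,-0.0536,0,0,1],[0.0187,-0.0536,0,0,1],[0.0187,-0.0536,0,0,1],[0.0187,-0.0536,0,0,1]]]'
python3 -m crank '[[[0.0187,-0.0536,0,0,1],[0.0187,-0.0536,0,0,1],[0.0187,-0.0536,0,0,1],[0,0,0,0,1],[0,0,0,0,1]]]'; python3 -c "
from cell import *;print(read_state())"
```

```text
clock: 0.72
ee_pos: [225.6, -391.7, 265.0]
tcp_rot: [-3.14, 0.071, -0.0]
contact_force: [0.8, -0.1, -0.6]
width: 93.7
grasp_force: 0.0
clock: 1.35
ee_pos: [330.7, -128.2, 265.4]
tcp_rot: [3.141, -0.071, 0.001]
contact_force: [-0.4, -0.7, 0.5]
width: 93.6
grasp_force: 0.0
clock: 1.98
ee_pos: [435.9, 135.6, 265.2]
tcp_rot: [3.14, -0.068, 0.0]
contact_force: [0.4, -0.3, -0.4]
width: 93.8
grasp_force: 0.0
clock: 2.6
ee_pos: [498.2, 291.2, 264.7]
tcp_rot: [3.139, -0.069, -0.003]
contact_force: [-0.6, -0.3, -0.2]
width: 94.2
grasp_force: 0.0
{'clock': 2.6, 'joint_pos': array([ 4.08949123e-01,  2.54169180e-01,  1.39031676e+00, -8.20916994e-04,
        1.49947137e+00,  2.02353280e+00]), 'qvel': array([-0.02080906, -0.02543607,  0.01221557,  0.0009532 , -0.0020297 ,
        0.00011333]), 'joint_efforts': array([ 6.81660008e-01, -3.92506635e+01, -2.50456077e+01,  4.96241741e-02,
       -1.36705055e-01, -2.76924548e-04]), 'ee_pos': array([498.20707687, 291.20292245, 264.69685399]), 'tcp_rot': array([ 3.13910943e+00, -6.86442337e-02, -2.83624864e-03]), 'contact_force': array([-0.63831156, -0.26163371, -0.18535362]), 'torque': array([ 0.04262341,  0.01215636, -0.01128568]), 'grasp_force': 0.0, 'width': 94.15431563420243}
```

```bash
python3 -m crank '[[[0,0,-0.0,0,1],[0,0,0.045,0,1],[0,0,0.045,0,1],[0,0,0,0,1],[0,0,0,0,1]]]'
python3 - <<'E'
from h import *
from cell import *
for n in("scene","top"):
    f=grab_frame(n);np.savez(f"pics/{n}1.npz",**f)
    x,y=(375,150) if n=="scene" else (170,190)
    o=cv2.resize(f["image"][y:y+100,x:x+65,::-1],(390,600),interpolation=cv2.INTER_CUBIC)
    globals()[n]=cv2.convertScaleAbs(o,alpha=1.6)
cv2.imwrite("pics/c3.png",np.hstack([scene,top]))
E
```

```text
clock: 3.22
ee_pos: [500.0, 291.6, 177.4]
tcp_rot: [-3.14, 0.071, -0.004]
contact_force: [-0.1, -0.1, -0.2]
width: 94.2
grasp_force: 0.0
```

View pics/c3.png

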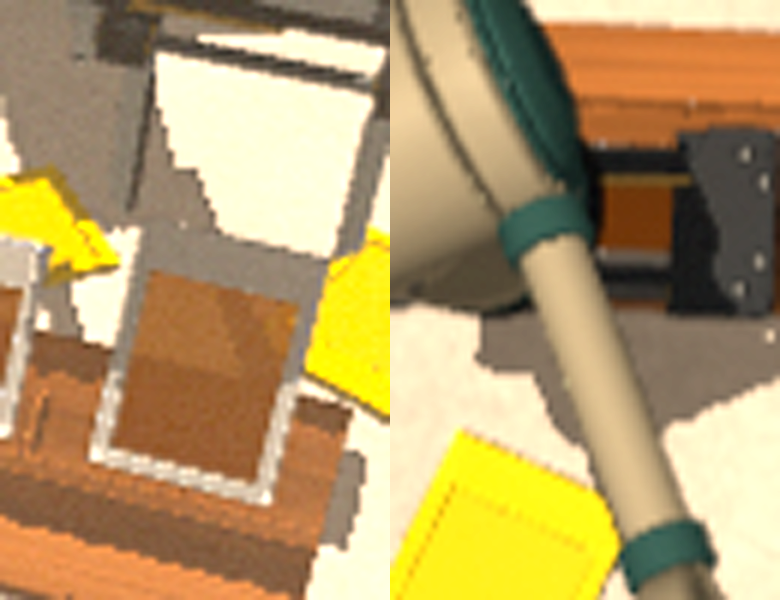

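Run:
```python
from fit import *
from cell import read_state
st=read_state();T=R.from_rotvec(st["tcp_rot"])
s1=load("scene1")
for y in(47,-47,59,-59):
  for x in (8,-8):
    for z in (0,-60): print("finger",x,y,z,((proj(s1,T.apply([x,y/1.,z])+st["ee_pos"])[0]-[375,150]+.5)*6).round())
p=[541.94,289.59,-.0443]
for a,y in((8,45),(8,-45),(0,45),(0,-45)):
    w=R.from_euler('z',p[2]).apply(slope(a,y,125))+[p[0],p[1],0]
    print("plate",a,y,((proj(s1,w)[0]-[375,150]+.5)*6).round(),w.round(1))
```

```text
finger 8 47 0 [132. 213.]
finger 8 47 -60 [148. 112.]
finger -8 47 0 [140. 192.]
finger -8 47 -60 [156.  91.]
finger 8 -47 0 [334. 257.]
finger 8 -47 -60 [358. 155.]
finger -8 -47 0 [340. 235.]
finger -8 -47 -60 [364. 134.]
finger 8 59 0 [107. 207.]
finger 8 59 -60 [122. 106.]
finger -8 59 0 [115. 187.]
finger -8 59 -60 [130.  86.]
finger 8 -59 0 [361. 263.]
finger 8 -59 -60 [386. 161.]
finger -8 -59 0 [366. 241.]
finger -8 -59 -60 [391. 140.]
plate 8 45 [328. 259.] [488.4 337.  157.3]
plate 8 -45 [140. 218.] [484.4 247.1 157.3]
plate 0 45 [329. 256.] [481.5 337.3 153.3]
plate 0 -45 [142. 215.] [477.5 247.4 153.3]
```

The right and left finger tips are at (334,257) and (133,212) in the crop, with the plate's top corners just inside them at (330,258) and (140,226). The fingers straddle the plate with its yaw matched, so I'll go down carefully.

```bash
python3 -m crank '[[[0,-0.0005,0.010,0,1],[0,0,0.005,0,1],[0,0,0.005,0,1],[0,0,0.005,0,1],[0,0,0.0,0,1]]]'; python3 -m crank '[[[0,0,0.005,0,1],[0,0,0.005,0,1],[0,0,0.005,0,1],[0,0,0.0,0,1]]]'; python3 -c "
from cell import *;s=read_state();print(s['contact_force'],s['torque'],s['ee_pos'])"
```

```text
clock: 3.95
ee_pos: [498.6, 292.2, 149.8]
tcp_rot: [3.14, -0.069, -0.002]
contact_force: [0.2, -1.1, -0.4]
width: 94.1
grasp_force: 0.0
clock: 4.45
ee_pos: [498.6, 292.2, 134.8]
tcp_rot: [3.14, -0.069, -0.002]
contact_force: [-0.0, 0.1, 0.5]
width: 94.0
grasp_force: 0.0
[-0.00362172  0.12255323  0.49399375] [0.06238607 0.0385945  0.02335223] [498.57840958 292.18000103 134.82977749]
```

```bash
python3 -m crank '[[[0,0,0.006,0,1],[0,0,0.006,0,1],[0,0,0.006,0,1],[0,0,0.0,0,1]]]'; python3 -m crank '[[[0,0,0.005,0,1],[0,0,0.004,0,1],[0,0,0.00,0,1],[0,0,0.0,0,1]]]'; python3 -m crank '[[[0,0,0,0,0.9],[0,0,0,0,0.9],[0,0,0,0,0.9],[0,0,0,0,0.9]]]'; python3 -c "
from cell import *;s=read_state();print(s['contact_force'],s['torque'],s['ee_pos'])"
```

```text
clock: 4.95
ee_pos: [498.5, 292.1, 116.7]
tcp_rot: [3.14, -0.069, -0.002]
contact_force: [-0.4, 0.6, 0.5]
width: 93.9
grasp_force: 0.0
clock: 5.45
ee_pos: [499.0, 292.4, 108.5]
tcp_rot: [3.141, -0.069, 0.0]
contact_force: [0.1, -0.4, 0.1]
width: 94.2
grasp_force: 0.0
clock: 5.95
ee_pos: [499.1, 292.5, 108.6]
tcp_rot: [-3.141, 0.069, -0.001]
contact_force: [-0.6, 0.1, 1.2]
width: 89.7
grasp_force: 30.0
[-0.55051747  0.10881314  1.17566611] [ 0.04518743  0.0954505  -0.04701665] [499.05875435 292.46087059 108.61142194]
```

```bash
python3 -m crank '[[[0,0,-0.004,0,0.9],[0,0,-0.008,0,0.9],[0,0,-0.015,0,0.9],[0,0,-0.02,0,0.9],[0,0,-0.03,0,0.9]]]'; python3 -m crank '[[[0,0,-0.03,0,0.9],[0,0,-0.03,0,0.9],[0,0,-0.02,0,0.9],[0,0,0,0,0.9],[0,0,0.0,0,0.9]]]'
python3 - <<'E'
from h import *
from cell import *
s=read_state();print(s['contact_force'],s['torque'],s['ee_pos'],s['joint_pos'])
f=grab_frame("scene");np.savez("pics/scene2.npz",**f)
cv2.imwrite("pics/c4.png",cv2.convertScaleAbs(cv2.resize(f["image"][90:240,330:470,::-1],(560,600),interpolation=cv2.INTER_CUBIC),alpha=1.5))
E
```

```text
clock: 6.58
ee_pos: [498.5, 292.1, 186.3]
tcp_rot: [3.14, -0.069, -0.002]
contact_force: [0.5, 0.1, -2.2]
width: 89.7
grasp_force: 30.0
clock: 7.2
ee_pos: [498.4, 292.1, 264.9]
tcp_rot: [3.14, -0.069, -0.002]
contact_force: [-0.6, 0.0, -1.7]
width: 89.7
grasp_force: 30.0
[-0.58420173  0.00991304 -1.67995697] [ 0.02023679  0.04482344 -0.02252582] [498.41022285 292.08982486 264.93685467] [ 4.09733758e-01  2.54257077e-01  1.38961545e+00 -9.40279439e-05
  1.49884425e+00  2.02473176e+00]
```

View pics/c4.png

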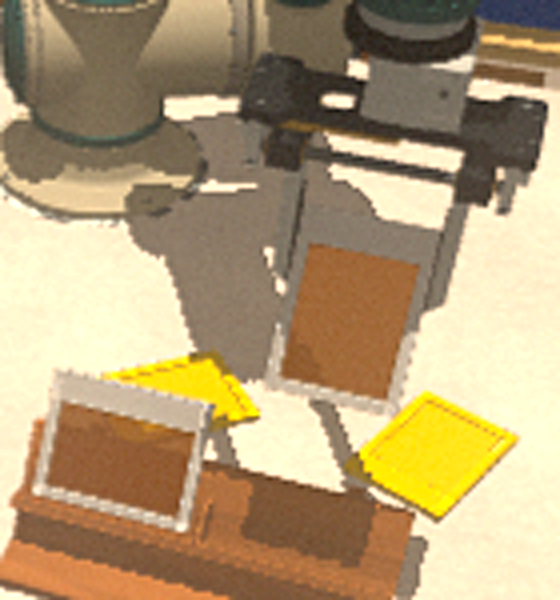

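The plate is lifted out and held, with its top corners at (303,210)/(437,240) and bottom corners at (268,383)/(395,410) in the crop. The wide plate is undisturbed. Next I check its tilt in the fingers.

Run:
```python
from fit import *
f=load("scene2");P=cloud(f)[154:186,402:432];m=cv2.erode(((f["image"][154:186,402:432,0].astype(int)-f["image"][154:186,402:432,2])>50).astype(np.uint8),np.ones((3,3)))>0
Q=P[m];Q=Q[abs(Q[:,2]-np.median(Q[:,2]))<60];c0=np.median(Q,0)
for _ in range(3):
    u,S,V=np.linalg.svd(Q-Q.mean(0),full_matrices=False);r=(Q-Q.mean(0))@V[2];Q=Q[abs(r)<10]
n=V[2]*np.sign(V[2,0]);print(len(Q),n,"lean deg",np.degrees(np.arcsin(n[2])),"yaw",np.arctan2(n[1],n[0]),r.std())
tcp=np.array([498.4,292.1,264.9])
# model prediction of corners in crop at lean th, grip at s from bottom
yaw=-.044
for th in(26,30,34):
  t=np.radians(th);o=[]
  for a,y,b in((8,-45,125),(8,45,125),(8,-45,0),(8,45,0)):
    a-=4;b-=92.5
    w=R.from_euler('z',yaw).apply([a*np.cos(t)-b*np.sin(t),y,a*np.sin(t)+b*np.cos(t)])+tcp+[0,0,18.8]
    o.append(((proj(f,w)[0]-[330,90]+.5)*4).round().tolist())
  print(th,o)
```

```text
785 [ 0.86551192 -0.04892628  0.49849307] lean deg 29.900352437746488 yaw -0.056468623933019116 1.9472653384912026
26 [[303.0, 204.0], [443.0, 231.0], [265.0, 386.0], [398.0, 416.0]]
30 [[304.0, 203.0], [443.0, 230.0], [263.0, 388.0], [398.0, 418.0]]
34 [[304.0, 203.0], [443.0, 230.0], [262.0, 389.0], [397.0, 419.0]]
```

```bash
python3 -m crank '[[[0,0,0,0.0873,0.9],[0,0,0,0.0872,0.9],[0.0056,0.0199,0,0,0.9],[0.0112,0.0398,0,0,0.9],[0.0112,0.0398,0,0,0.9]]]'
python3 -m crank '[[[0.0112,0.0398,0,0,0.9],[0.0112,0.0398,0,0,0.9],[0.0112,0.0398,0,0,0.9],[0.0112,0.0398,0,0,0.9],[0.0112,0.0398,0,0,0.9]]]'
python3 -m crank '[[[0.0112,0.0398,0,0,0.9],[0.0112,0.0398,0,0,0.9],[0.0112,0.0398,0,0,0.9],[0.0112,0.0398,0,0,0.9],[0.0056,0.0199,0,0,0.9]]]'
python3 -m crank '[[[0,0,0,0,0.9],[0,0,0.03,0,0.9],[0,0,0.04,0,0.9],[0,0,0.03,0,0.9],[0,0,0,0,0.9]]]'
python3 - <<'E'
from h import *
from cell import *
s=read_state();print(s['contact_force'],s['torque'],s['ee_pos'],s['tcp_rot'])
f=grab_frame("scene");np.savez("pics/scene3.npz",**f)
cv2.imwrite("pics/c5.png",cv2.convertScaleAbs(cv2.resize(f["image"][125:245,190:310,::-1],(600,600),interpolation=cv2.INTER_CUBIC),alpha=1.5))
E
```

```text
clock: 7.88
ee_pos: [504.1, 186.8, 264.7]
tcp_rot: [3.122, -0.339, -0.002]
contact_force: [0.2, -0.7, -1.9]
width: 89.8
grasp_force: 30.0
clock: 8.5
ee_pos: [515.0, -19.8, 264.9]
tcp_rot: [3.122, -0.341, -0.002]
contact_force: [0.5, 0.1, -1.8]
width: 89.8
grasp_force: 30.0
clock: 9.12
ee_pos: [525.3, -205.6, 264.8]
tcp_rot: [3.122, -0.345, -0.003]
contact_force: [-0.2, 0.5, -0.9]
width: 89.5
grasp_force: 30.0
clock: 9.75
ee_pos: [524.5, -200.4, 163.4]
tcp_rot: [-3.12, 0.34, 0.009]
contact_force: [0.1, -1.1, -1.3]
width: 89.7
grasp_force: 30.0
[ 0.05139318 -1.14207048 -1.31678106] [ 0.03810008  0.06683422 -0.02325955] [ 524.4830774  -200.37032132  163.37531298] [-3.12012223  0.33964342  0.00891359]
```

View pics/c5.png

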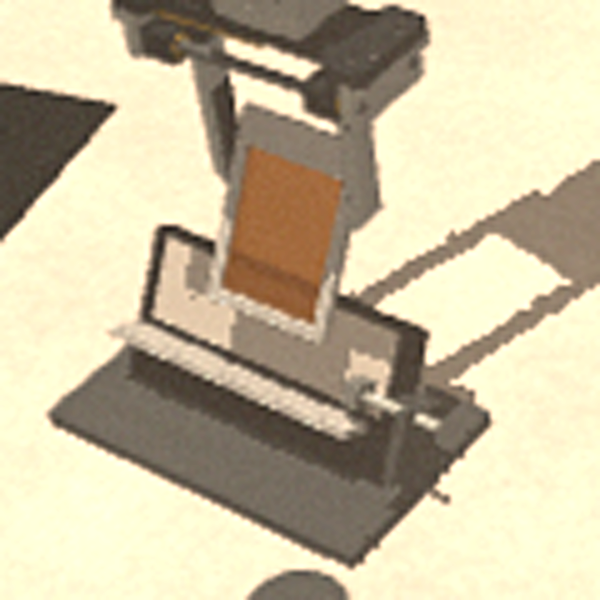

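The plate hangs above the ledge with its bottom edge from (218,290) to (322,340). It is clear of the stop pad at (362,390) and parallel to the panel.

```bash
python3 -m crank '[[[0,0,0.015,0,0.9],[0,0,0.015,0,0.9],[0,0,0.007,0,0.9],[0,0,0,0,0.9],[0,0,0,0,0.9]]]'; python3 -c "
from cell import *;s=read_state();print(s['contact_force'],s['torque'],s['ee_pos'],s['tcp_rot'])"
```

```text
clock: 10.42
ee_pos: [526.8, -203.3, 128.8]
tcp_rot: [3.123, -0.343, 0.001]
contact_force: [1.5, 0.3, -1.5]
width: 89.3
grasp_force: 30.0
[ 1.52219964  0.25132081 -1.52615484] [0.03911755 0.0224172  0.02822108] [ 526.82451792 -203.30099183  128.75171469] [ 3.12250290e+00 -3.43152442e-01  1.08643013e-03]
```

```bash
python3 -m crank '[[[0,0,0.006,0,0.9],[0,0,0.005,0,0.9],[0,0,0,0,0.9],[0,0,0,0,0.9]]]';for i in 1 ; do python3 -m crank '[[[0,0,0.002,0,0.9],[0,0,0,0,0.9]]]'; python3 -m crank '[[[0,0,0.002,0,0.9],[0,0,0,0,0.9]]]';python3 -m crank '[[[0,0,0.002,0,0.9],[0,0,0,0,0.9]]]'; done
```

```text
clock: 10.92
ee_pos: [526.6, -203.1, 117.4]
tcp_rot: [3.123, -0.343, 0.0]
contact_force: [0.3, 0.7, -1.9]
width: 89.6
grasp_force: 30.0
clock: 11.18
ee_pos: [526.4, -203.0, 115.4]
tcp_rot: [3.123, -0.343, -0.0]
contact_force: [-0.6, -0.1, -2.4]
width: 89.7
grasp_force: 30.0
clock: 11.42
ee_pos: [526.4, -203.0, 113.3]
tcp_rot: [-3.123, 0.343, 0.001]
contact_force: [-0.6, -0.3, -1.2]
width: 90.0
grasp_force: 30.0
clock: 11.68
ee_pos: [526.4, -203.0, 111.3]
tcp_rot: [-3.123, 0.343, 0.001]
contact_force: [-0.2, -0.5, -1.6]
width: 89.6
grasp_force: 30.0
```

```bash
python3 -m crank '[[[0,0,0.0015,0,0.9],[0,0,0,0,0.9]]]'; python3 -m crank '[[[0,0,0.0015,0,0.9],[0,0,0,0,0.9]]]';python3 -m crank '[[[0,0,0,0,0.9],[0,0,0,0,0.9]]]'
python3 - <<'E'
from h import *
from cell import *
s=read_state();print(s['contact_force'],s['torque'])
E
```

```text
clock: 11.92
ee_pos: [526.6, -203.1, 110.1]
tcp_rot: [3.123, -0.343, 0.001]
contact_force: [-0.1, -0.4, -1.4]
width: 89.8
grasp_force: 30.0
clock: 12.18
ee_pos: [526.7, -203.2, 108.6]
tcp_rot: [3.122, -0.343, 0.001]
contact_force: [-0.2, 0.8, 1.3]
width: 90.0
grasp_force: 30.0
clock: 12.42
ee_pos: [526.6, -203.2, 108.6]
tcp_rot: [3.123, -0.343, 0.001]
contact_force: [-1.1, 0.1, 1.2]
width: 89.8
grasp_force: 30.0
[-1.12865787  0.06677783  1.21988994] [-0.01258142 -0.04188284 -0.01145969]
```

```bash
python3 -m crank '[[[-0.001,0,0,0,0.9],[-0.001,0,0,0,0.9],[0,0,0,0,0.9]]]'; python3 -m crank '[[[-0.001,0,0.001,0,0.9],[0,0,0,0,0.9],[0,0,0,0,0.9]]]'; python3 -m crank '[[[-0.001,0,0.0005,0,0.9],[0,0,0,0,0.9],[0,0,0,0,0.9]]]'
```

```text
clock: 12.8
ee_pos: [524.2, -202.5, 108.3]
tcp_rot: [-3.123, 0.343, 0.001]
contact_force: [-0.2, -0.0, 0.2]
width: 89.9
grasp_force: 30.0
clock: 13.18
ee_pos: [523.8, -202.4, 107.5]
tcp_rot: [3.123, -0.343, 0.001]
contact_force: [-0.6, 0.1, 0.1]
width: 89.3
grasp_force: 30.0
clock: 13.55
ee_pos: [523.6, -202.4, 107.4]
tcp_rot: [3.122, -0.344, 0.004]
contact_force: [2.2, -0.0, 1.4]
width: 89.7
grasp_force: 30.0
```

```bash
python3 -m crank '[[[0.0007,0,0,0,0.9],[0,-0.002,0,0,0.9],[0,-0.002,0,0,0.9],[0,-0.002,0,0,0.9],[0,0,0,0,0.9]]]'; python3 -m crank '[[[0,-0.002,0,0,0.9],[0,-0.001,0,0,0.9],[0,0,0,0,0.9],[0,0,0,0,0.9]]]';python3 - <<'E'
from h import *
from cell import *
s=read_state();print(s['contact_force'],s['torque'])
f=grab_frame("scene");np.savez("pics/scene4.npz",**f)
cv2.imwrite("pics/c6.png",cv2.convertScaleAbs(cv2.resize(f["image"][150:250,210:310,::-1],(600,600),interpolation=cv2.INTER_CUBIC),alpha=1.5))
E
```

```text
clock: 14.18
ee_pos: [525.1, -197.0, 107.1]
tcp_rot: [3.122, -0.343, 0.002]
contact_force: [2.7, -4.1, 2.1]
width: 89.5
grasp_force: 30.0
clock: 14.68
ee_pos: [525.8, -194.1, 107.2]
tcp_rot: [3.122, -0.343, 0.002]
contact_force: [2.3, -4.7, 2.9]
width: 89.9
grasp_force: 30.0
[ 2.28873463 -4.72527865  2.855536  ] [-0.90948134 -0.52280395 -0.3128833 ]
```

View pics/c6.png

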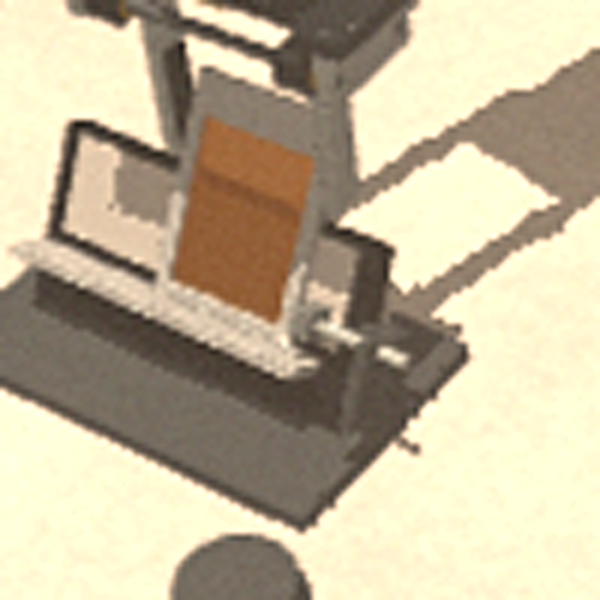

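The plate stands on the ledge with its right lower edge at about (298,330), just short of the stop pad at (312,325). The face force is too high and drags, so I back off a little.

```bash
python3 -m crank '[[[0.0008,0,-0.0004,0,0.9],[0.0007,0,-0.0004,0,0.9],[0,0,0,0,0.9],[0,0,0,0,0.9]]]';python3 - <<'E'
from h import *
from cell import *
for n in("scene","top"): np.savez(f"pics/{n}5.npz",**grab_frame(n))
s=read_state();f=s['contact_force']-[0,0,-1.7];h=[f@[.9762,-.2169,0],f@[.2169,.9762,0],f[2]]
print("face",.866*h[0]+.5*h[2],"ledge",-.5*h[0]+.866*h[2],"y",h[1],s["torque"])
q=s['ee_pos']-[561.6,-226.8,0];print("loc",q@[.9762,-.2169,0],q@[.2169,.9762,0],q[2])
E
```

```text
clock: 15.22
ee_pos: [526.1, -193.4, 107.4]
tcp_rot: [-3.122, 0.343, 0.002]
contact_force: [0.5, -3.6, 0.7]
width: 89.8
grasp_force: 30.0
face 1.9812013012923275 ledge 1.5708532101452473 y -1.835129118162515 [-0.44599386 -0.12886446 -0.13136049]
loc -41.92288088167971 24.898442736906038 107.40239421724543
```

```bash
cat > st.py <<'E'
from h import *
from cell import *
s=read_state();f=s['contact_force']-[0,0,-1.7];h=[f@[.9762,-.2169,0],f@[.2169,.9762,0],f[2]]
print("face %.1f ledge %.1f y %.1f"%(.866*h[0]+.5*h[2],-.5*h[0]+.866*h[2],h[1]),s["torque"].round(2))
q=s['ee_pos']-[561.6,-226.8,0];print("loc",q@[.9762,-.2169,0],q@[.2169,.9762,0],q[2])
E
python3 -m crank '[[[0,-0.0015,0,0,0.9],[0,-0.0015,0,0,0.9],[0,0,0,0,0.9]]]';python3 st.py; python3 -m crank '[[[0,-0.001,0,0,0.9],[0,-0.001,0,0,0.9],[0,0,0,0,0.9]]]'; python3 st.py;python3 -m crank '[[[0,-0.001,0,0,0.9],[0,-0.001,0,0,0.9],[0,0,0,0,0.9]]]'; python3 st.py
```

```text
clock: 15.7
ee_pos: [526.9, -190.3, 107.5]
tcp_rot: [-3.122, 0.342, 0.002]
contact_force: [-0.0, -1.4, -0.5]
width: 89.9
grasp_force: 30.0
face 0.9 ledge 0.9 y -1.3 [-0.28  0.09 -0.14]
loc -41.829784200176434 28.08194508585036 107.53175722994082
clock: 16.08
ee_pos: [527.4, -188.5, 107.6]
tcp_rot: [-3.122, 0.342, 0.002]
contact_force: [-1.2, -1.3, -0.8]
width: 90.0
grasp_force: 30.0
face -0.3 ledge 1.2 y -1.5 [-0.21  0.19 -0.07]
loc -41.713854316096196 29.943313924214834 107.55524119831243
clock: 16.45
ee_pos: [527.8, -187.0, 107.6]
tcp_rot: [3.123, -0.343, -0.001]
contact_force: [-1.4, -1.5, 0.2]
width: 89.8
grasp_force: 30.0
face 0.0 ledge 2.1 y -1.8 [-0.38  0.41 -0.11]
loc -41.59336197487832 31.57566311208954 107.58582955355745
```

```bash
python3 -m crank '[[[0,-0.001,0,0,0.9],[0,-0.001,0,0,0.9],[0,0,0,0,0.9]]]'; python3 st.py
python3 - <<'E'
from fit import *
from cell import *
n=grab_frame("scene");np.savez("pics/scene6.npz",**n)
a=s["image"];b=load("scene5")["image"];c_=n["image"]
e=[561.6,-226.8,-.2186]
W=lambda y:R.from_euler('z',e[2]).apply(slope(8,y,19))+[e[0],e[1],0]
print("px at y 75,80,130",[proj(s,W(y))[0].round(1).tolist() for y in (75,80,130)])
k=lambda im,g:cv2.resize(im[190:230,250:290,::-1],(400,400),interpolation=cv2.INTER_CUBIC)
cv2.imwrite("pics/c7.png",cv2.convertScaleAbs(np.hstack([k(a,0),k(c_,0)]),alpha=1.5))
E
```

```text
clock: 16.82
ee_pos: [528.4, -185.1, 107.7]
tcp_rot: [3.123, -0.342, -0.001]
contact_force: [-2.2, -2.0, 0.8]
width: 89.9
grasp_force: 30.0
face -0.2 ledge 3.0 y -2.5 [-0.47  0.53 -0.12]
loc -41.45037437862592 33.51995867922913 107.66174684930431
px at y 75,80,130 [[260.5, 202.0], [261.8, 202.6], [275.2, 208.1]]
```

View pics/c7.png

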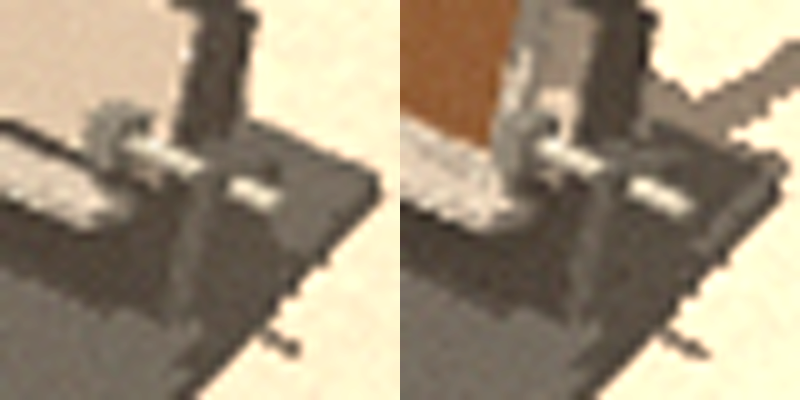

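The rod end moved about 1 px, from (285,198) to (292,207) in the crop, which puts the stop in by about 3.5 mm. Now I settle the plate lightly on the face and let go.

```bash
python3 -m crank '[[[-0.0007,0,0,0,0.9],[-0.0007,0,0,0,0.9],[0,0,0,0,0.9],[0,0,0,0,0.9]]]'; python3 st.py; python3 -m crank '[[[0,0,0,0,0.97],[0,0,0,0,0.98],[0,0,0,0,1],[0,0,0,0,1],[0,0,0,0,1]]]'; python3 st.py
```

```text
clock: 17.38
ee_pos: [527.9, -185.0, 107.9]
tcp_rot: [3.123, -0.343, 0.002]
contact_force: [-0.3, -1.8, -2.1]
width: 89.9
grasp_force: 30.0
face -0.1 ledge -0.4 y -1.9 [-0.51  0.09 -0.18]
loc -41.98664537203003 33.53052637271172 107.92515198995653
clock: 18.0
ee_pos: [527.3, -184.7, 107.8]
tcp_rot: [-3.123, 0.343, -0.0]
contact_force: [0.8, -0.0, 0.1]
width: 94.2
grasp_force: 0.0
face 1.6 ledge 1.1 y 0.1 [ 0.04  0.01 -0.04]
loc -42.62159450854007 33.691260551839235 107.77944580959068
```

```bash
python3 -m crank '[[[0,0.0006,-0.001,0,1],[0,0,-0.003,0,1],[0,0,-0.004,0,1],[0,0,-0.004,0,1]]]'; python3 st.py; python3 -m crank '[[[0,0,-0.008,0,1],[0,0,-0.008,0,1],[0,0,-0.01,0,1],[0,0,-0.01,0,1],[0,0,-0.01,0,1]]]'; python3 st.py;  python3 -m crank '[[[0,0,-0.03,0,1],[0,0,-0.03,0,1],[0,0,-0.03,0,1],[0,0,0,0,1],[0,0,0,0,1]]]'
python3 - <<'E'
from fit import *
from cell import *
n=grab_frame("scene");a=load("scene6")
cv2.imwrite("pics/c8.png",cv2.convertScaleAbs(np.hstack([cv2.resize(f["image"][165:240,220:285,::-1],(390,450),interpolation=cv2.INTER_CUBIC) for f in(a,n)]),alpha=1.5))
P=cloud(n)
im=n["image"].astype(int);m=np.zeros(im.shape[:2],np.uint8);m[165:225,225:285]=(im[165:225,225:285,0]-im[165:225,225:285,2])>50
m=cv2.erode(m,np.ones((3,3)))>0
Q=R.from_euler('z',.2186).apply(P[m]-[561.6,-226.8,45]);A=Q@[c,0,sn];B=Q@[-sn,0,c]
k=(abs(A)<30);print(k.sum(),"a",np.median(A[k]),"y",np.percentile(Q[k,1],[1,50,99]),"b",np.percentile(B[k],[1,50,99]))
X=np.c_[Q[k,1],B[k],np.ones(k.sum())];print("tilt slopes",np.linalg.lstsq(X,A[k],rcond=None)[0])
E
```

```text
clock: 18.5
ee_pos: [527.3, -185.4, 120.2]
tcp_rot: [3.123, -0.343, 0.001]
contact_force: [0.1, -0.3, 0.2]
width: 93.9
grasp_force: 0.0
face 1.1 ledge 1.6 y -0.3 [ 0.   -0.02 -0.04]
loc -42.48857360198269 32.94077832779818 120.18301189914887
clock: 19.12
ee_pos: [527.2, -185.4, 166.6]
tcp_rot: [3.123, -0.343, 0.001]
contact_force: [-0.5, -0.2, 0.3]
width: 93.9
grasp_force: 0.0
face 0.6 ledge 2.0 y -0.3 [ 0.06  0.03 -0.05]
loc -42.526256656704156 32.966860313804176 166.6121478946757
clock: 19.75
ee_pos: [526.6, -185.1, 254.9]
tcp_rot: [-3.122, 0.343, 0.002]
contact_force: [0.0, 0.4, -0.0]
width: 93.8
grasp_force: 0.0
376 a 5.120387836686926 y [ 1.71234079 34.05084024 62.25237988] b [14.43935422 51.8628514  92.88750599]
tilt slopes [ 0.04251463 -0.01491062  4.52574793]
```

View pics/c8.png

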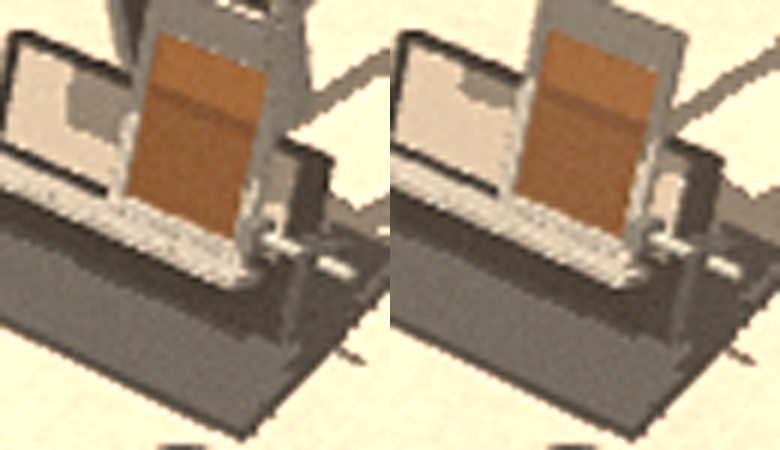

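The plate stands on the ledge, leaning flush on the face with its edge touching the stop pad at about (645,235) in the crop. The gripper is clear, so I hand the job in.

```bash
python3 -c "
from cell import *;print(finish_job())"
```

```text
the job is handed in; nothing more can be done
None
```

I moved the tall plate to the light panel and handed the job in. By the camera it stands on the sprung ledge, leaning on the face with its edge against the side stop (pushed in by about 3.5 mm before I let go), and the gripper is clear; no verdict came back.

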